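# Square up a row of bearing blocks and show the twin-bore one to the inspection camera

## Robot

A 6-joint arm with a two-finger parallel gripper is mounted at the origin on the work surface. World frame = base frame: x ahead of the robot, y to its left, z up, the work surface at z = 0. Lengths are in m, angles in rad, forces in N, time in s.
With the tool pointing down it reaches from about 0.3 to 0.875 m from the base axis. Payload 6.4 kg.
Tool frame: the origin (TCP) lies on the centre line of the jaws, within the pads' length; the fingertips stand 25 mm ahead of it and the grasp point (between the pads) lies 6 mm ahead of it; z points along the fingers, y is the line along which they close (so a half turn about z gives the same grasp; the last joint's range is limited). The gripper opens to 85 mm and grips with 20 to 120 N. Pads are 22 mm wide; open, the fingers measure 114 mm over their backs; the gripper's body (76 mm by 85 mm) begins 54 mm behind the grasp point. The pads swing forward as they close: fully open they stand 13 mm farther back than shut.
Start: joints at [0.988, 0.181, 1.607, -0, 1.354, -0.206], TCP at [0.212, 0.535, 0.256] pointing down, gripper open.
Joint ranges: [-2.99, 2.99], [-0.89, 2.07], [0.3, 2.58], [-1.14, 4.28], [0, 2.63], [-3.12, 3.12]. Speed limits (rad/s): [2.57, 2.57, 3.01, 3.14, 3.14, 3.14].

## Interface

Orientations are given as a unit quaternion [w, x, y, z].
In Python, from bench import get_obs, camera, hand_in, spot_in gives the robot as it stands.
- The arm moves only by the shell command python3 -m jog 'ROWS'. ROWS is JSON, one flat list of numbers, 7 for each row, row after row: the shift along the tool's x, y, z in m, then the turn, a rotation vector about the tool's x, y, z in rad, then the closure, from 0 (fully open) to 1 (shut). A call has 1 to 20 rows; each row is the pose to reach, as a shift and turn from the pose commanded when the call began, along the tool's axes at that moment; what a row does not reach only later rows make up. A row lasts 1/8 s, in which the tool goes at most 62.5 mm and 10.7 degrees, less where a joint would pass 70% of its speed; a pose out of reach is approached as far as the arm can. A call with a gripper value outside its range is refused whole. The fingers move at their own pace and stop on an object; the grip force is fixed at half the most. Time passes only in rows, so rows that repeat a pose let the fingers close. It gives the time, the measured TCP pose, the force, the opening and the grip force at its end, in the units of the state.
- get_obs(): the state, without advancing time (a new reading comes with each control period).
- camera(name): name is "scene" or "top" or "wrist"; returns a dict with "frame" (480x640x3 uint8, red, green, blue), "mtx" (3x3 intrinsics, pixels), "extrinsics" (4x4, takes a point from camera to world coordinates). Camera axes: x right, y up, looking along -z (the intrinsics and any distortion apply to the point x, -y, -z); pixel columns grow to the right and rows downward; lengths in m; the calibration is good to about 2 mm. A picture is of the moment at which its call begins. There is no depth.
- hand_in(): hands the job in; it is judged then, once.
Trained networks look in a picture, given as the dict that the camera call returned (one of the last four; its "shot" number tells which), for a name from the list of things; names that differ only in an ending like _2 or _b are one class to them, and where a whole thing is asked for, a point or a joint stands for the part that bears it (a point fixed in the world has none). Each returns a list of dicts, best first, with "confidence" (0 to 1); they miss things now and then, are a little off and sometimes report something else, mostly with a low value. They report only what shows in the picture. A call takes as long as a camera call. They do not tell look-alikes from the thing itself.
- spot_in(picture, name): "xyz" ([x, y, z] in m, in world coordinates, good to about 4 mm: the middle of the surface that is visible of it).
The state is a dict: "time_s": time; "q": joint angles; "dq": joint speeds; "joint_efforts": joint torques, N m; "eef_pos": TCP position; "eef_rot": TCP orientation; "wrist_force": force on the tool from outside, world axes, zero at the start; "torque": the same for the moment, N m; "opening": opening from 0.0 (shut) to 1.0 (fully open); "grasp_force": force on a finger pad.
Only numpy, scipy, OpenCV 4.12 (cv2) and the standard library are available. Lean on these libraries where they do the work, as an engineer would, in place of code of your own. Each camera call takes 0.05 s, during which the arm holds its last target. There are 200 camera calls.

## Task

Push the three loose aluminium bearing blocks back against the near face of the straight steel stop bar, so that they stand flush and square to it in one row. Then pick out the one with two bores side by side (the others have one) and hold it up in the air in front of the inspection camera: its middle 11 cm from the lens on the camera's line of sight, its bores pointing straight at the lens and the block square in the picture, not rolled, its top still the upper side. Finish while still holding it there, with the other two left in their row, the camera untouched and everything else on the bench left where it is.

Things in the scene. Friction and masses are not known exactly. Their poses are not given: they have to be found in the camera images.
- stop_bar: straight steel bar fixed flat on the bench, 20 mm deep (x) by 420 mm long (y) by 15 mm high; origin at the middle of its underside, its x points away from the robot, so its near face is the plane x = -10 mm; a block flush against it has its origin at x = -30 mm in this frame
- twin_block: aluminium block standing upright, 40 mm along its x, 46 mm wide along its y, 50 mm tall, about 200 g; TWO 13 mm bores run right through it along its x, side by side at y = +-11.5 mm, 25 mm up; two small oil holes (7 mm dark dots) on its top. Origin at the centre of its underside, z up, bores along x; starts roughly facing the bar (x within 0.35 rad of the bar's x), a few centimetres short of it
- block_a: aluminium block standing upright, 40 mm along its x, 46 mm wide along its y, 50 mm tall, about 200 g; ONE 22 mm bore right through it along its x, 25 mm up; one small oil hole on top. Origin at the centre of its underside, z up; starts turned up to 0.35 rad, a few centimetres short of the bar
- block_b: same as block_a: ONE 22 mm bore along x, one oil hole on top, 40 x 46 x 50 mm, origin at the centre of its underside
- twin_block_mid (a point): middle of the twin-bore block, 25 mm above its origin; same axes as the block
- camera_stand: fixed inspection-camera stand, left on the bench: base 100 x 100 x 14 mm, round post 16 mm thick and 382 mm tall at its origin (centre of the base's underside); its -x is the side to which the camera looks. A bracket on the post carries the grey camera with a white 58 mm light ring round the lens, its front about 87 mm from the post; its height on the post varies
- lens (a point): centre of the camera's front face (the lens); its -x axis is the line of sight, which is 0.4 rad (23 degrees) below level; its y axis is level
- focus (a point): the point where the block's middle belongs: on the line of sight, 110 mm in front of the lens, 170 to 250 mm above the bench; its x axis points back at the lens, y is level, z is the picture's up (tipped 0.4 rad from vertical, away from the camera); the held block's bores (its x) should lie along this x and its z along this z
- nut: loose square steel nut, 19 x 19 x 10 mm, lying in front of the row; origin under its centre; bystander
- pencil: loose flat red carpenter's pencil stub, 90 x 13 x 8 mm, lying in front of the row; origin 37 mm from its blunt end, underneath; bystander
- wrench: loose steel wrench lying beyond the stop bar; bystander
- screwdriver: loose screwdriver lying near the robot on the right; bystander
- tape: tape measure, 70 x 45 x 60 mm, beyond the bar; origin under its centre; bystander
- drill: cordless drill standing on its battery on the right, about 200 mm tall, body about 200 mm long; origin under the battery; bystander
Things that resemble listed ones, but are neither listed nor needed, are in the scene too. What is shaped like the twin_block but blue or turquoise is not meant.

How it is judged:
On the way, in this order (a step that is already met when the one before it is completed fails the run):
1. all three blocks stand flush and square against the stop bar (x of twin_block in the frame of stop_bar between -0.034 and -0.026 m and y of twin_block in the frame of stop_bar between -0.2 and 0.2 m and angle between the x axis of each of twin_block, block_a, block_b and the x axis of stop_bar, either way round below 0.08 rad and angle between each of twin_block, block_a, block_b's own z axis and vertical below 0.08 rad and height (world z) of each of twin_block, block_a, block_b below 0.006 m and x of block_a in the frame of stop_bar between -0.034 and -0.026 m and y of block_a in the frame of stop_bar between -0.2 and 0.2 m and x of block_b in the frame of stop_bar between -0.034 and -0.026 m and y of block_b in the frame of stop_bar between -0.2 and 0.2 m), for 0.2 s.
2. the twin-bore block is lifted clear of the bench in the fingers, the other two still in their row (height (world z) of twin_block above 0.04 m and contact force between twin_block and the fingers above 1 N and x of block_a in the frame of stop_bar between -0.034 and -0.026 m and y of block_a in the frame of stop_bar between -0.2 and 0.2 m and angle between the x axis of each of block_a, block_b and the x axis of stop_bar, either way round below 0.08 rad and angle between each of block_a, block_b's own z axis and vertical below 0.08 rad and height (world z) of each of block_a, block_b below 0.006 m and x of block_b in the frame of stop_bar between -0.034 and -0.026 m and y of block_b in the frame of stop_bar between -0.2 and 0.2 m), for 0.1 s.
At the end, for the whole second after the job is handed in: twin-bore block held still in the air by the fingers, top up, middle within 15 mm of the point 110 mm before the lens, bores and upright axis within 0.15 rad of line of sight and picture's up; other two blocks upright, within 4 mm of the bar and 0.08 rad of square (distance between twin_block_mid and focus below 0.015 m and angle between the x axis of twin_block and the x axis of focus, either way round below 0.15 rad and angle between the z axis of twin_block and the z axis of focus, either way round below 0.15 rad and angle between twin_block's own z axis and vertical below 1 rad and contact force between twin_block and the fingers above 1 N and contact force between twin_block and camera_stand below 0.1 N and height (world z) of twin_block_mid above 0.13 m and linear speed of twin_block below 0.03 m/s and x of block_a in the frame of stop_bar between -0.034 and -0.026 m and y of block_a in the frame of stop_bar between -0.2 and 0.2 m and angle between the x axis of each of block_a, block_b and the x axis of stop_bar, either way round below 0.08 rad and angle between each of block_a, block_b's own z axis and vertical below 0.08 rad and height (world z) of each of block_a, block_b below 0.006 m and x of block_b in the frame of stop_bar between -0.034 and -0.026 m and y of block_b in the frame of stop_bar between -0.2 and 0.2 m); the arm keeps its last pose, push and grip.
It fails at once if the camera or its stand is touched (over 1 N) (contact force between camera_stand and anything else above 1 N).
It fails at once if another thing on the bench is shifted by more than 30 mm (distance of any of nut, pencil, wrench, screwdriver, tape, drill from where it was at the start of the episode above 0.03 m).
It also fails if it takes over 64 s, if anything falls off the work surface, if the arm or the gripper's body presses on something with over 40 N, if the wrist force passes 120 N, or if a joint passes its speed limit or range.

## Working session

There is one attempt and no reset: what is moved stays moved. The work goes in short steps, Python scripts to look and compute and a shell command to move; the robot and the scene stay as the last step left them, time stands still between calls to the robot, and variables do not carry over. Pictures are saved under pics/ and viewed, at most 10 in all, crops included, and the job is handed in when it is done.

```bash
mkdir -p pics; ls
cat > h.py <<'E'
import numpy as np, cv2
from bench import get_obs, camera, hand_in, spot_in
def ray(c,u,v):
    p=cv2.undistortPoints(np.array([[[u,v]]],float),np.array(c["mtx"],float),None)[0,0]
    E=np.array(c["extrinsics"]); d=E[:3,:3]@np.array([p[0],-p[1],-1]); return E[:3,3],d
def at(c,u,v,z):
    o,d=ray(c,u,v); return o+d*(z-o[2])/d[2]
def proj(c,P):
    E=np.array(c["extrinsics"]); q=E[:3,:3].T@(np.array(P)-E[:3,3]); q=np.array([q[0],-q[1],-q[2]])
    r=np.array(c["mtx"])@q; return r[:2]/r[2]
def save(c,n,box=None,s=1):
    f=c["frame"][:,:,::-1]
    if box: f=f[box[1]:box[3],box[0]:box[2]]
    cv2.imwrite("pics/"+n,cv2.resize(f,None,fx=s,fy=s,interpolation=cv2.INTER_CUBIC))
E
python3 - <<'E'
from h import *
np.set_printoptions(precision=4,suppress=True)
for n in ["scene","top"]:
    c=camera(n); save(c,n+".png"); print(n,c["extrinsics"],c["mtx"],[k for k in c])
    for t in ["stop_bar","twin_block","block_a","camera_stand","lens","nut","pencil","tape","drill"]:
        for r in spot_in(c,t): print(t,np.round(r["xyz"],4),round(r["confidence"],2),proj(c,r["xyz"]).round())
E
```

```text
pics
scene [[ 0.7074 -0.5582  0.4336  1.0875]
 [ 0.7068  0.5615 -0.4303 -0.6045]
 [-0.0034  0.6109  0.7917  1.1267]
 [ 0.      0.      0.      1.    ]] [[478.2511   0.     315.518 ]
 [  0.     478.2511 246.5511]
 [  0.       0.       1.    ]] ['frame', 'mtx', 'extrinsics', 'shot']
stop_bar [ 0.6129 -0.1     0.0165] 0.66 [325. 294.]
twin_block [ 0.491  -0.2872  0.0526] 0.84 [241. 302.]
twin_block [ 0.5395 -0.2021  0.0486] 0.76 [278. 294.]
twin_block [ 0.4011 -0.2113  0.0477] 0.61 [242. 267.]
block_a [0.5569 0.0524 0.0453] 0.7 [348. 245.]
block_a [ 0.5643 -0.0702  0.0475] 0.62 [320. 271.]
camera_stand [0.6827 0.3372 0.2063] 0.9 [455. 176.]
lens [0.6673 0.3036 0.2805] 0.77 [449. 159.]
nut [ 0.4784 -0.001   0.0095] 0.5 [315. 248.]
pencil [ 0.5406 -0.2006  0.0493] 0.46 [279. 294.]
pencil [ 0.4282 -0.1189  0.0076] 0.45 [274. 261.]
tape [0.7847 0.133  0.0482] 0.69 [430. 274.]
tape [0.5585 0.0508 0.0475] 0.41 [348. 245.]
drill [ 0.5593 -0.5493  0.1822] 0.65 [157. 367.]
top [[ 0.0743  0.9705 -0.2292  0.2858]
 [-0.9972  0.0732 -0.0131 -0.0842]
 [ 0.0041  0.2295  0.9733  1.2398]
 [ 0.      0.      0.      1.    ]] [[520.5212   0.     320.5336]
 [  0.     520.5212 235.6288]
 [  0.       0.       1.    ]] ['frame', 'mtx', 'extrinsics', 'shot']
stop_bar [ 0.6115 -0.0818  0.0142] 0.59 [327. 221.]
twin_block [ 0.5239 -0.1994  0.0508] 0.91 [375. 257.]
twin_block [ 0.3802 -0.2033  0.0487] 0.87 [374. 320.]
twin_block [ 0.4826 -0.2769  0.0478] 0.68 [408. 277.]
block_a [0.5436 0.0583 0.0524] 0.96 [266. 241.]
block_a [ 0.5485 -0.0693  0.0496] 0.71 [320. 243.]
camera_stand [0.6756 0.3406 0.2625] 0.79 [122. 144.]
camera_stand [ 0.55   -0.0697  0.0484] 0.6 [321. 242.]
lens [0.6582 0.3071 0.2836] 0.6 [134. 149.]
pencil [ 0.4221 -0.1173  0.0081] 0.65 [337. 300.]
tape [0.7716 0.1369 0.0569] 0.75 [243. 147.]
drill [ 0.533  -0.5362  0.1862] 0.95 [545. 253.]
drill [ 0.5225 -0.1913  0.0492] 0.37 [372. 258.]
```

Run:
```python
import cv2,numpy as np
a=cv2.imread('pics/scene.png');b=cv2.imread('pics/top.png')
a=cv2.resize(a[130:350,180:500],None,fx=2.5,fy=2.5,interpolation=cv2.INTER_CUBIC)
cv2.imwrite('pics/sc.png',a)
b=cv2.resize(b[110:350,90:450],None,fx=2.2,fy=2.2,interpolation=cv2.INTER_CUBIC)
cv2.imwrite('pics/tc.png',b)
```

```text
(no output)
```

View pics/sc.png

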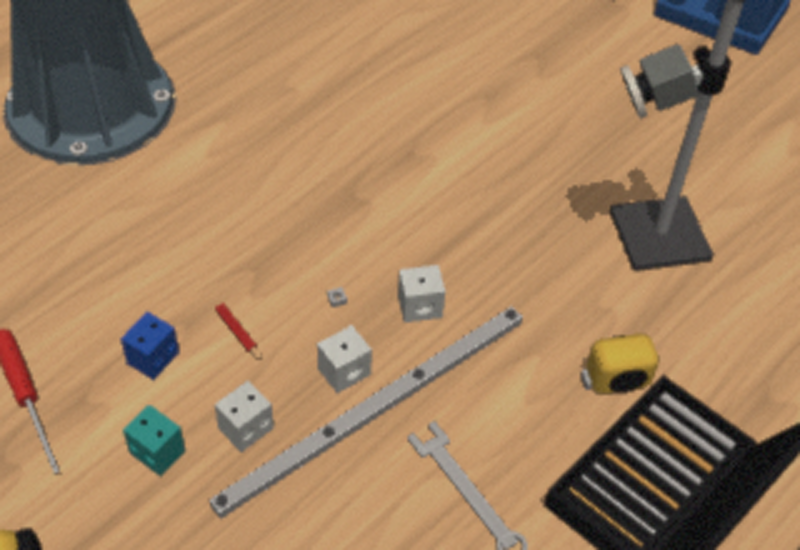

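View pics/tc.png

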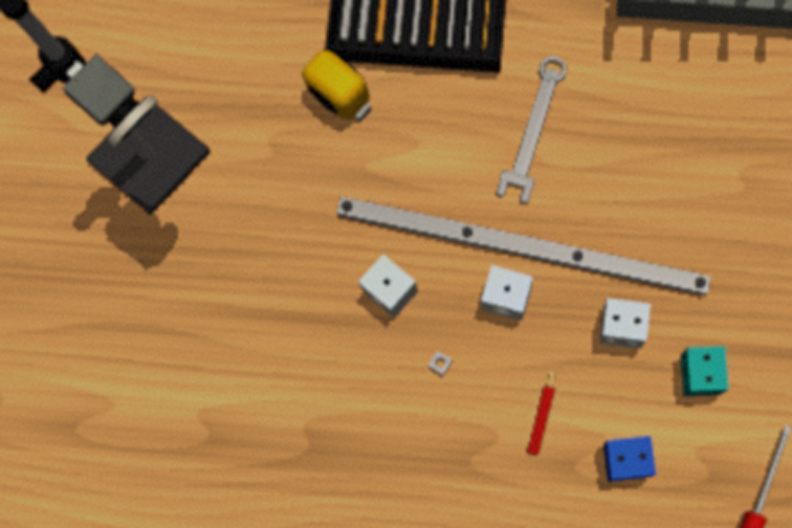

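The top picture shows the candidates for twin_block: silver with two dots at about (375,256), teal at (410,278) and blue at (376,318). block_a and block_b, one dot each, are at (266,240) and (320,243). I choose the silver one at (375,256); teal and blue are decoys. The camera stand is at about (122,144).

Run:
```python
from h import *
np.set_printoptions(precision=4,suppress=True)
c=camera("top"); f=c["frame"]; hsv=cv2.cvtColor(f,cv2.COLOR_RGB2HSV)
m=((hsv[...,1]<60)&(hsv[...,2]>110)).astype(np.uint8)
n,l,st,ce=cv2.connectedComponentsWithStats(m)
def W(r,z):
    b=cv2.boxPoints(r); P=np.array([at(c,*p,z) for p in b]); 
    e=P[1]-P[0]; g=P[2]-P[1]; 
    return P.mean(0),np.linalg.norm(e),np.linalg.norm(g),np.arctan2(e[1],e[0]),np.arctan2(g[1],g[0])
for i in range(1,n):
    if st[i,4]>30 and 170<ce[i][1]<360 and 200<ce[i][0]<430:
        r=cv2.minAreaRect(np.argwhere(l==i)[:,::-1].astype(np.float32))
        print(ce[i],st[i,4],*W(r,0.015 if st[i,2]>100 else 0.05))
# bar edges subpixel: line fit of mid
i=[i for i in range(1,n) if st[i,2]>100 and 170<ce[i][1]<260]
for k in i:
    p=np.argwhere(l==k)[:,::-1].astype(np.float32); v=cv2.fitLine(p,cv2.DIST_L2,0,.01,.01).ravel()
    a=at(c,v[2]-80*v[0],v[3]-80*v[1],.015);b=at(c,v[2]+80*v[0],v[3]+80*v[1],.015); print("bar",a,b,np.arctan2(*(b-a)[1::-1]))
s=camera("scene")
A=cv2.resize(f[90:220,80:210],(520,520),interpolation=cv2.INTER_CUBIC)[:,:,::-1]
cv2.imwrite("pics/st1.png",A)
B=cv2.resize(s["frame"][110:250,400:540],(560,560),interpolation=cv2.INTER_CUBIC)[:,:,::-1]; cv2.imwrite("pics/st2.png",B)
save(c,"close.png",(250,210,430,335),4)
```

```text
[328.6988 221.121 ] 1215 [ 0.6128 -0.0809  0.015 ] 0.02012367565858069 0.4190061093628468 -0.10134836730626254 -1.7202654856573731
[265.2463 237.9619] 341 [0.5507 0.0608 0.05  ] 0.041727024941194894 0.047498127831707655 -0.602794483333142 -2.2096144892812184
[320.1243 241.0636] 346 [ 0.5531 -0.0681  0.05  ] 0.041477306002769304 0.04792729990159087 -0.18110563815224198 -1.769143752235992
[374.2738 254.9337] 347 [ 0.5292 -0.1963  0.05  ] 0.041755908065318766 0.047817150667285875 -0.08372379536482595 -1.6410798088909293
[289.5417 274.6875] 48 [ 0.4682 -0.0038  0.05  ] 0.018238751063179674 0.017577605457740016 -0.4500029926921865 -2.0379246545881133
bar [0.6405 0.1093 0.015 ] [ 0.5837 -0.2762  0.015 ] -1.7170033956712885
```

View pics/close.png

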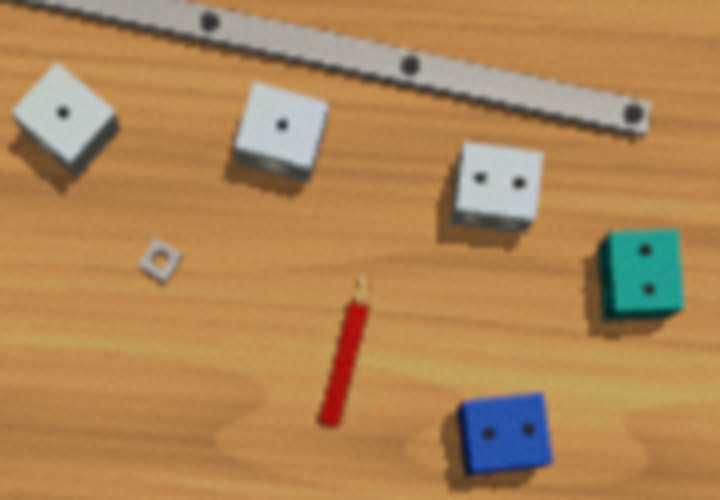

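View pics/st1.png

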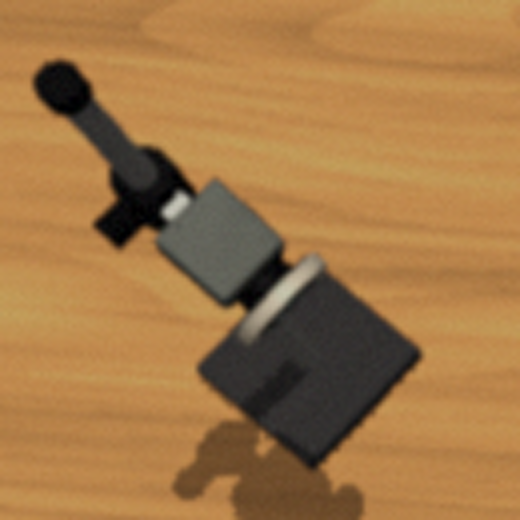

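View pics/st2.png

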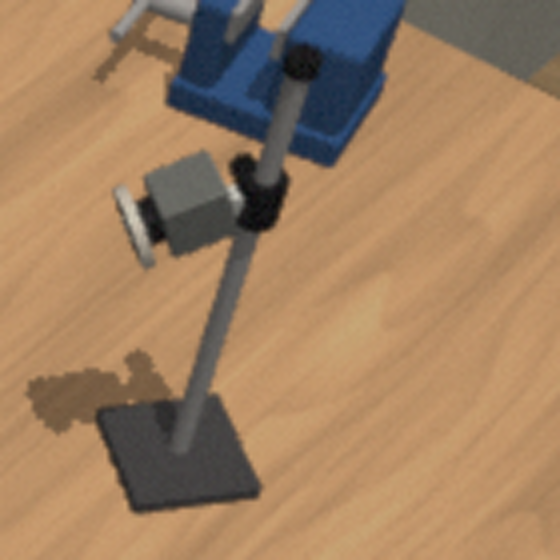

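The close crop confirms the choice: of the silver blocks, only the one at full-frame (375,255) has two dots. In the stand crops the light ring is centred at about (282,299) in the top crop and (135,227) in the scene crop, and the base corners are clear.

```bash
cat >> h.py <<'E'
from scipy.spatial.transform import Rotation as R
np.set_printoptions(precision=4,suppress=True)
BC=np.array([0.6128,-0.0809,0]); BA=-0.1462
RB=R.from_euler('z',BA).as_matrix()
def b2w(p): return BC+RB@np.array(p,float)
def w2b(p): return RB.T@(np.array(p,float)-BC)
def quat(o): q=o["eef_rot"]; return R.from_quat([q[1],q[2],q[3],q[0]])
def go(P,M,o=None):
    "shift+rotvec in tool axes to pose P, matrix M"
    o=o or get_obs(); r=quat(o); 
    return (r.inv().apply(np.array(P)-o["eef_pos"])).round(4),(r.inv()*R.from_matrix(M)).as_rotvec().round(4)
def down(a): # tool z down, tool x along azimuth a
    x=np.array([np.cos(a),np.sin(a),0]); z=np.array([0,0,-1.]); return np.c_[x,np.cross(z,x),z]
E
python3 - <<'E'
from h import *
t=camera("top"); s=camera("scene")
def tri(a,b):
    o1,d1=ray(t,80+a[0]/4,90+a[1]/4); o2,d2=ray(s,400+b[0]/4,110+b[1]/4)
    d1/=np.linalg.norm(d1);d2/=np.linalg.norm(d2)
    k=np.linalg.lstsq(np.c_[d1,-d2],o2-o1,rcond=None)[0]; p,q=o1+k[0]*d1,o2+k[1]*d2; return (p+q)/2,np.linalg.norm(p-q)
print("ring",tri((282,299),(135,227)),"cap",tri((62,85),(303,62)))
T=[at(t,80+u/4,90+v/4,.014) for u,v in[(198,368),(315,467),(420,353)]]
S=[at(s,400+u/4,110+v/4,.014) for u,v in[(98,410),(135,505),(260,488),(217,397)]]
print("base T",(T[0]+T[2])/2,[np.degrees(np.arctan2(*(T[i+1]-T[i])[1::-1])) for i in(0,1)])
print("base S",np.mean(S,0),[np.degrees(np.arctan2(*(S[(i+1)%4]-S[i])[1::-1])) for i in range(4)])
for n,p in dict(A=(.5507,.0608,0),B=(.5531,-.0681,0),T=(.5292,-.1963,0)).items(): print(n,w2b(p))
for n,uv in dict(nut=(289.5,274.7),ptip=(340,280)).items(): print(n,w2b(at(t,*uv,.008)))
o=get_obs(); print(o["eef_pos"],quat(o).as_matrix())
for a in (BA,BA+np.pi): print(go(b2w((-.11,.1318,.15)),down(a)))
E
```

```text
ring (array([0.6401, 0.2826, 0.2491]), np.float64(0.0010768318037695818)) cap (array([0.6891, 0.3499, 0.3742]), np.float64(0.0005659977555906683))
base T [0.685  0.3463 0.014 ] [np.float64(-125.38824348510552), np.float64(-34.80041150785693)]
base S [0.6909 0.3438 0.014 ] [np.float64(-36.38153026049592), np.float64(54.493924967987084), np.float64(144.85118704757483), np.float64(-127.04048565440891)]
A [-0.0821  0.1311  0.    ]
B [-0.0609  0.004   0.    ]
T [-0.0659 -0.1263  0.    ]
nut [-0.1483  0.0591  0.008 ]
ptip [-0.1343 -0.0613  0.008 ]
[0.2116 0.5347 0.2563] [[-0.9298  0.3679  0.    ]
 [ 0.3679  0.9298  0.    ]
 [-0.      0.     -1.    ]]
(array([-0.4624, -0.3216,  0.1063]), array([ 0.   , -0.   ,  2.911]))
(array([-0.4624, -0.3216,  0.1063]), array([ 0.    ,  0.    , -0.2306]))
```

Run:
```python
from h import *
for p in [(-.14,.131,.12),(-.14,.131,.035)]: print(go(b2w(p),down(BA+np.pi)))
```

```text
(array([-0.4333, -0.3292,  0.1363]), array([ 0.    ,  0.    , -0.2306]))
(array([-0.4333, -0.3292,  0.2213]), array([ 0.    ,  0.    , -0.2306]))
```

```bash
python3 -m jog '[-0.433,-0.329,0.136,0,0,-0.231,0.83, -0.433,-0.329,0.136,0,0,-0.231,0.83, -0.433,-0.329,0.136,0,0,-0.231,0.83, -0.433,-0.329,0.136,0,0,-0.231,0.83, -0.433,-0.329,0.136,0,0,-0.231,0.83, -0.433,-0.329,0.136,0,0,-0.231,0.83, -0.433,-0.329,0.136,0,0,-0.231,0.83, -0.433,-0.329,0.136,0,0,-0.231,0.83, -0.433,-0.329,0.136,0,0,-0.231,0.83, -0.433,-0.329,0.136,0,0,-0.231,0.83, -0.433,-0.329,0.136,0,0,-0.231,0.83, -0.433,-0.329,0.136,0,0,-0.231,0.83]'
python3 - <<'E'
from h import *
o=get_obs(); print(o["opening"],w2b(o["eef_pos"]),w2b([.5,0,0]))
for p in [(-.14,.131,.035),(-.064,.131,.035),(-.058,.131,.035)]: print(go(b2w(p),down(BA+np.pi)))
c=camera("wrist"); save(c,"w1.png")
E
```

```text
time_s: 2.7
eef_pos: [0.4926, 0.0707, 0.1206]
eef_rot: [0.0, 0.072, 0.997, 0.0]
wrist_force: [-0.1, 0.1, 0.6]
opening: 0.173
grasp_force: 0.0
0.1728928891843416 [-0.141   0.1325  0.1206] [-0.1234  0.0636  0.    ]
(array([-0.001 , -0.0015,  0.0856]), array([0.0002, 0.0001, 0.0021]))
(array([-0.077 , -0.0017,  0.0856]), array([0.0002, 0.0001, 0.0021]))
(array([-0.083 , -0.0017,  0.0856]), array([0.0002, 0.0001, 0.0021]))
```

View pics/w1.png

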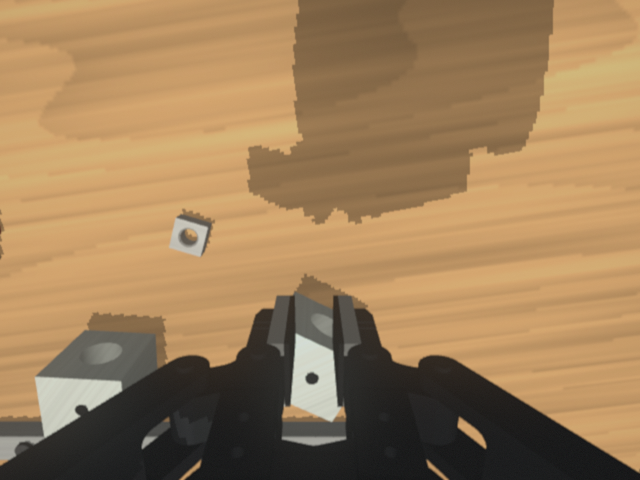

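The wrist view shows the nut at (190,237), clear of the fingers. Block A at (315,360) is straight ahead of the closed fingers, with block B at (95,370). Next I descend and push.

```bash
python3 -m jog '[0,-0.0015,0.05,0,0,0.002,0.83, 0,-0.0015,0.085,0,0,0.002,0.83, 0,-0.0015,0.085,0,0,0.002,0.83, 0,-0.0015,0.085,0,0,0.002,0.83, -0.01,-0.0015,0.085,0,0,0.002,0.83, -0.02,-0.0015,0.085,0,0,0.002,0.83, -0.03,-0.0015,0.085,0,0,0.002,0.83, -0.038,-0.0015,0.085,0,0,0.002,0.83, -0.046,-0.0015,0.085,0,0,0.002,0.83, -0.054,-0.0015,0.085,0,0,0.002,0.83, -0.061,-0.0015,0.085,0,0,0.002,0.83, -0.067,-0.0015,0.085,0,0,0.002,0.83, -0.073,-0.0015,0.085,0,0,0.002,0.83, -0.077,-0.0015,0.085,0,0,0.002,0.83, -0.08,-0.0015,0.085,0,0,0.002,0.83, -0.082,-0.0015,0.085,0,0,0.002,0.83, -0.082,-0.0015,0.085,0,0,0.002,0.83]'
python3 - <<'E'
from h import *
o=get_obs(); print(w2b(o["eef_pos"]),o["wrist_force"])
E
```

```text
time_s: 4.88
eef_pos: [0.5719, 0.0565, 0.0347]
eef_rot: [-0.003, 0.074, 0.997, 0.0]
wrist_force: [-9.7, 1.2, 5.8]
opening: 0.169
grasp_force: 1.1
[-0.0605  0.13    0.0347] [-9.6539  1.2039  5.8166]
```

```bash
python3 -m jog '[0.02,0,0,0,0,0,0.83, 0.048,0,0,0,0,0,0.83, 0.048,0,-0.04,0,0,0,0.83, 0.048,-0.06,-0.04,0,0,0,0.83, 0.048,-0.12,-0.04,0,0,0,0.83, 0.048,-0.127,-0.03,0,0,0,0.83, 0.048,-0.127,0,0,0,0,0.83, 0.048,-0.127,0,0,0,0,0.83, 0.038,-0.127,0,0,0,0,0.83, 0.03,-0.127,0,0,0,0,0.83, 0.023,-0.127,0,0,0,0,0.83, 0.016,-0.127,0,0,0,0,0.83, 0.01,-0.127,0,0,0,0,0.83, 0.005,-0.127,0,0,0,0,0.83, 0.002,-0.127,0,0,0,0,0.83, 0,-0.127,0,0,0,0,0.83, 0,-0.127,0,0,0,0,0.83]';  python3 -m jog '[0.02,0,0,0,0,0,0.83, 0.055,0,0,0,0,0,0.83, 0.055,0,-0.04,0,0,0,0.83, 0.055,-0.06,-0.04,0,0,0,0.83, 0.055,-0.12,-0.04,0,0,0,0.83, 0.055,-0.13,-0.03,0,0,0,0.83, 0.055,-0.13,0,0,0,0,0.83, 0.055,-0.13,0,0,0,0,0.83, 0.045,-0.13,0,0,0,0,0.83, 0.036,-0.13,0,0,0,0,0.83, 0.028,-0.13,0,0,0,0,0.83, 0.02,-0.13,0,0,0,0,0.83, 0.013,-0.13,0,0,0,0,0.83, 0.007,-0.13,0,0,0,0,0.83, 0.003,-0.13,0,0,0,0,0.83, 0,-0.13,0,0,0,0,0.83, 0,-0.13,0,0,0,0,0.83]'
python3 - <<'E'
from h import *
o=get_obs(); print(w2b(o["eef_pos"]),o["wrist_force"],quat(o).as_matrix())
E
```

```text
time_s: 7.0
eef_pos: [0.5535, -0.0692, 0.0348]
eef_rot: [-0.002, 0.074, 0.997, 0.0]
wrist_force: [-9.5, -1.1, 7.6]
opening: 0.17
grasp_force: 0.9
time_s: 9.12
eef_pos: [0.5346, -0.1979, 0.0363]
eef_rot: [-0.003, 0.073, 0.997, 0.0]
wrist_force: [-14.8, 0.6, 15.1]
opening: 0.174
grasp_force: 6.9
[-0.0604 -0.1271  0.0363] [-14.8113   0.5909  15.1418] [[-0.9893  0.1461 -0.0053]
 [ 0.1461  0.9893  0.0008]
 [ 0.0054  0.     -1.    ]]
```

```bash
python3 -m jog '[0.02,0,0,0,0,0,0.83, 0.05,0,0,0,0,0,0.83, 0.05,0,-0.06,0,0,0,0.4, 0.05,0,-0.12,0,0,0,0, 0.11,0,-0.12,0,0,0,0, 0.15,0,-0.12,0,0,0,0, 0.15,0,-0.12,0,0,0,0, 0.15,0,-0.12,0,0,0,0]'
python3 - <<'E'
from h import *
c=camera("top"); f=c["frame"]; hsv=cv2.cvtColor(f,cv2.COLOR_RGB2HSV)
save(c,"row.png",(220,180,430,330),3.8)
for v in(150,175,190):
  m=((hsv[...,1]<60)&(hsv[...,2]>v)).astype(np.uint8)
  n,l,st,ce=cv2.connectedComponentsWithStats(m)
  for i in range(1,n):
    if 150<st[i,4]<600 and 190<ce[i][1]<280 and 240<ce[i][0]<410:
        r=cv2.minAreaRect(np.argwhere(l==i)[:,::-1].astype(np.float32)); P=np.array([at(c,*p,.05) for p in cv2.boxPoints(r)])
        e=P[1]-P[0];print(v,st[i,4],w2b(P.mean(0))[:2],r[1],(np.arctan2(e[1],e[0])-BA+.785)%(np.pi/2)-.785)
E
```

```text
time_s: 10.12
eef_pos: [0.3891, -0.1768, 0.1564]
eef_rot: [0.001, 0.074, 0.997, -0.001]
wrist_force: [0.1, -0.4, 0.1]
opening: 1.002
grasp_force: 0.0
175 556 [-0.0252  0.1251] (50.297210693359375, 20.235116958618164) 0.04600385093712045
175 573 [-0.025 -0.001] (48.257957458496094, 20.395036697387695) 0.027628027220730877
190 294 [-0.0296  0.1423] (18.91777801513672, 16.249887466430664) 0.011021228199791788
190 316 [-0.0275  0.0049] (20.391464233398438, 18.00522804260254) 0.011817965972556799
190 530 [-0.0242 -0.128 ] (52.17274475097656, 19.975109100341797) 0.0015391441242715853
```

View pics/row.png

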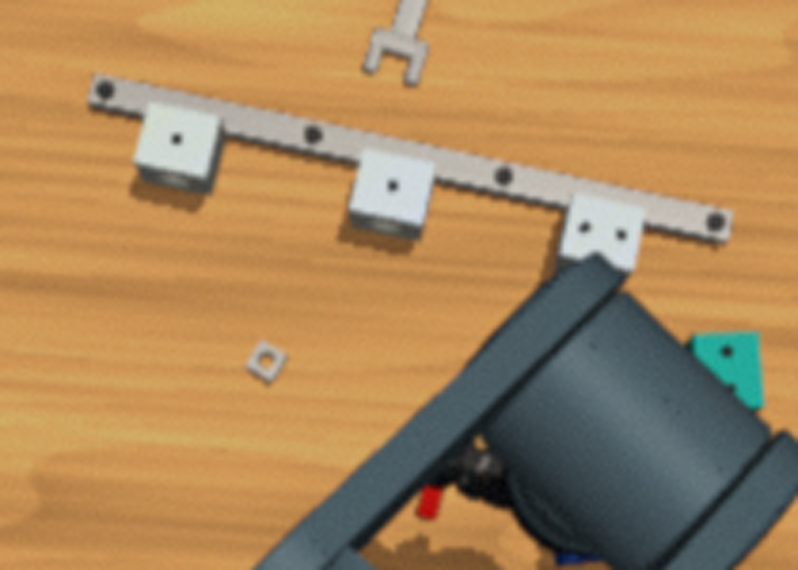

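The row is flush and square: single-dot blocks at crop (177,139) and (392,186), twin at (603,232). Now the grasp.

Run:
```python
from h import *
c=camera("top"); p=w2b(at(c,220+603/3.8,180+231.5/3.8,.05)); print(p)
for z in (.15,.033): print(go(b2w((-.031,p[1],z)),down(BA+np.pi)))
```

```text
[-0.0307 -0.13    0.05  ]
(array([-0.1764, -0.0025,  0.0062]), array([-0.0008,  0.0015, -0.0012]))
(array([-0.1762, -0.0024,  0.1232]), array([-0.0008,  0.0015, -0.0012]))
```

```bash
python3 -m jog '[-0.06,-0.0025,0.006,0,0.0015,-0.001,0, -0.12,-0.0025,0.006,0,0.0015,-0.001,0, -0.176,-0.0025,0.006,0,0.0015,-0.001,0, -0.176,-0.0025,0.006,0,0.0015,-0.001,0, -0.176,-0.0025,0.04,0,0.0015,-0.001,0, -0.176,-0.0025,0.08,0,0.0015,-0.001,0, -0.176,-0.0025,0.11,0,0.0015,-0.001,0, -0.176,-0.0025,0.123,0,0.0015,-0.001,0, -0.176,-0.0025,0.123,0,0.0015,-0.001,0, -0.176,-0.0025,0.123,0,0.0015,-0.001,0.3, -0.176,-0.0025,0.123,0,0.0015,-0.001,0.6, -0.176,-0.0025,0.123,0,0.0015,-0.001,0.6, -0.176,-0.0025,0.123,0,0.0015,-0.001,0.6, -0.176,-0.0025,0.123,0,0.0015,-0.001,0.6, -0.176,-0.0025,0.123,0,0.0015,-0.001,0.6]'
python3 - <<'E'
from h import *
o=get_obs(); print(w2b(o["eef_pos"]),o["wrist_force"])
E
```

```text
time_s: 12.1
eef_pos: [0.5625, -0.2048, 0.0339]
eef_rot: [0.0, 0.073, 0.997, -0.0]
wrist_force: [-0.7, 0.9, 5.0]
opening: 0.53
grasp_force: 62.8
[-0.0318 -0.1299  0.0339] [-0.662   0.8916  5.0044]
```

```bash
cat >> h.py <<'E'
FA=np.radians(54.2); LENS=np.array([.638,.2775,.248])
h_=np.array([np.cos(FA),np.sin(FA),0]); k_=np.array([0,0,1.])
FX=np.cos(.4)*h_+np.sin(.4)*k_; FZ=-np.sin(.4)*h_+np.cos(.4)*k_; FY=np.cross(FZ,FX)
FM=np.c_[-FX,FY,-FZ]; FOC=LENS-.11*FX; OFF=np.array([-.0018,0,.0089])
E
python3 -m jog '[0,0,-0.01,0,0,0,0.6, 0,0,-0.03,0,0,0,0.6, 0,0,-0.06,0,0,0,0.6, 0,0,-0.1,0,0,0,0.6, 0.03,0,-0.15,0,0,0,0.6, 0.06,0,-0.17,0,0,0,0.6, 0.06,0,-0.17,0,0,0,0.6, 0.06,0,-0.17,0,0,0,0.6]'
python3 - <<'E'
from h import *
o=get_obs();print(o["q"],FOC,o["eef_pos"])
print(go(FOC-.08*FX-FM@OFF,FM))
E
```

```text
time_s: 13.1
eef_pos: [0.5027, -0.1958, 0.2031]
eef_rot: [-0.0, 0.073, 0.997, -0.0]
wrist_force: [0.1, 0.3, -2.5]
opening: 0.532
grasp_force: 62.1
[-0.5913  0.1565  1.7478 -0.0005  1.2372 -2.0149] [0.5787 0.1953 0.2052] [ 0.5027 -0.1958  0.2031]
(array([0.0183, 0.3281, 0.0215]), array([-0.2188, -0.3596, -1.0778]))
```

```bash
python3 -m jog '[0.018,0.328,0.0215,-0.219,-0.36,-1.078,0.6, 0.018,0.328,0.0215,-0.219,-0.36,-1.078,0.6, 0.018,0.328,0.0215,-0.219,-0.36,-1.078,0.6, 0.018,0.328,0.0215,-0.219,-0.36,-1.078,0.6, 0.018,0.328,0.0215,-0.219,-0.36,-1.078,0.6, 0.018,0.328,0.0215,-0.219,-0.36,-1.078,0.6, 0.018,0.328,0.0215,-0.219,-0.36,-1.078,0.6, 0.018,0.328,0.0215,-0.219,-0.36,-1.078,0.6, 0.018,0.328,0.0215,-0.219,-0.36,-1.078,0.6, 0.018,0.328,0.0215,-0.219,-0.36,-1.078,0.6, 0.018,0.328,0.0215,-0.219,-0.36,-1.078,0.6, 0.018,0.328,0.0215,-0.219,-0.36,-1.078,0.6]'
python3 - <<'E'
from h import *
o=get_obs();print(o["q"],go(FOC-.08*FX-FM@OFF,FM)); print(go(FOC-FM@OFF,FM))
t=camera("top");s=camera("scene")
for c in(t,s):
  for n in("lens","twin_block","camera_stand"):
    for r in spot_in(c,n)[:2]: print(n,np.round(r["xyz"],3),r["confidence"])
a=t["frame"][90:240,70:270];b=s["frame"][100:250,340:540]
cv2.imwrite("pics/f1.png",cv2.resize(np.hstack([a,b]),None,fx=2,fy=2,interpolation=cv2.INTER_CUBIC)[:,:,::-1])
E
```

```text
time_s: 14.6
eef_pos: [0.5326, 0.1313, 0.181]
eef_rot: [0.177, -0.446, 0.872, 0.091]
wrist_force: [-0.1, 0.3, -3.1]
opening: 0.533
grasp_force: 62.7
[-0.1729  0.0576  1.9596  0.4338  0.9883 -2.9062] (array([-0.0003,  0.0001, -0.0005]), array([ 0.0012,  0.0002, -0.0002]))
(array([-0.0803,  0.0001, -0.0004]), array([ 0.0012,  0.0002, -0.0002]))
lens [0.66  0.306 0.285] 0.92
twin_block [ 0.481 -0.28   0.047] 0.61
twin_block [ 0.379 -0.2    0.05 ] 0.59
camera_stand [0.679 0.342 0.259] 0.58
camera_stand [ 0.301 -0.335  0.018] 0.57
lens [0.669 0.3   0.28 ] 0.81
twin_block [ 0.488 -0.289  0.052] 0.75
twin_block [ 0.399 -0.212  0.047] 0.61
camera_stand [0.685 0.338 0.203] 0.98
```

View pics/f1.png

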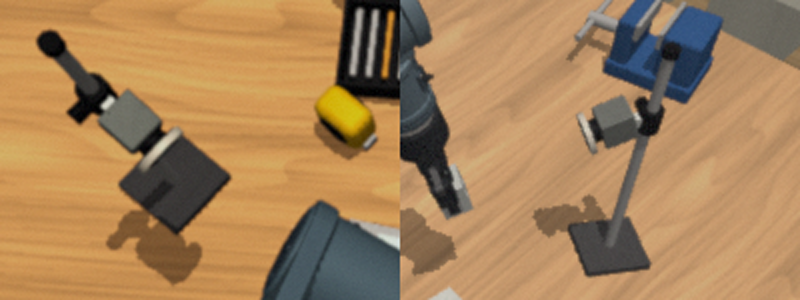

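The picture shows the block (right half, about (460,190)) held square, below the lens line and short of the light ring at (585,130). The networks' camera-body position fits my lens estimate, so I approach the last 80 mm.

```bash
python3 -m jog '[-0.02,0,0,0.001,0,0,0.6, -0.04,0,0,0.001,0,0,0.6, -0.06,0,0,0.001,0,0,0.6, -0.072,0,0,0.001,0,0,0.6, -0.08,0,0,0.001,0,0,0.6, -0.08,0,0,0.001,0,0,0.6, -0.08,0,0,0.001,0,0,0.6, -0.08,0,0,0.001,0,0,0.6]'
python3 - <<'E'
from h import *
print(go(FOC-FM@OFF,FM))
t=camera("top");s=camera("scene")
for n,P in dict(foc=FOC,lens=LENS).items(): print(n,(proj(s,P)-[400,90])*4,proj(t,P))
# predicted block corners (scene crop px)
M=FM@np.diag([-1,1,-1.]); print([((proj(s,FOC+M@np.array([.02,y,z]))-[400,90])*4).round().tolist() for y,z in[(-.023,-.025),(-.023,.025),(.023,.025),(.023,-.025)]])
im=cv2.resize(s["frame"][90:230,400:540],(560,560),interpolation=cv2.INTER_CUBIC)[:,:,::-1]; cv2.imwrite("pics/f2.png",im)
E
```

```text
time_s: 16.0
eef_pos: [0.5754, 0.1908, 0.2117]
eef_rot: [0.177, -0.446, 0.873, 0.091]
wrist_force: [-0.5, 0.7, -2.4]
opening: 0.531
grasp_force: 62.7
(array([-0.0008, -0.0001, -0.0007]), array([ 0.0007, -0.0002, -0.0006]))
foc [-29.6555 374.6863] [194.3935 203.1218]
lens [126.6489 310.7923] [152.8217 165.94  ]
[[17.0, 410.0], [-2.0, 364.0], [-20.0, 316.0], [-1.0, 362.0]]
```

View pics/f2.png

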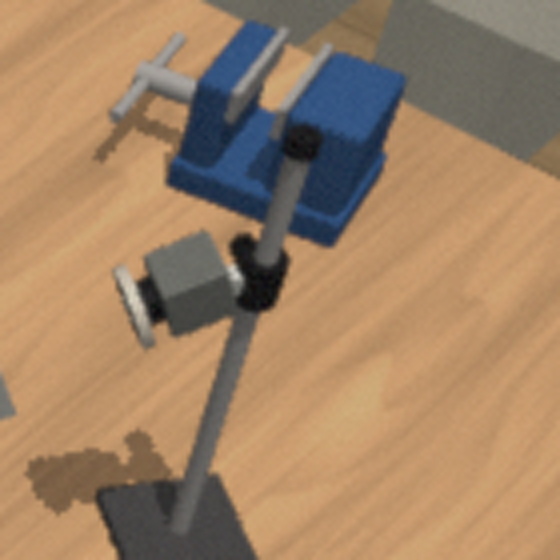

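The block's near corner shows at (15,412) against a predicted (17,410). The light ring is at about (131,305) against a predicted lens at (127,311). Both agree, so I hand in.

```bash
python3 -c "from bench import hand_in; print(hand_in())"
```

```text
the job is handed in; nothing more can be done
None
```

I handed the job in after about 16 s of robot time: the three blocks were pushed flush and square against the bar, and the twin-bore block is held at the focus point, about 110 mm from the lens and facing it; the hand-in call returned no verdict.

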